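Load the pump service kit tray

ROBOT

A 7-joint arm with a two-finger parallel gripper is mounted at the origin on a cart in front of the work surface, level with it; the furniture and walls round the work are solid. World frame = base frame: x ahead of the robot, y to its left, z up, the work surface at z = 0. Lengths are in m, angles in rad, forces in N, time in s.
With the tool pointing down it reaches from about 0.425 to 0.8 m from the base axis. Payload 8.3 kg.
Tool frame: the origin (TCP) lies at the very end of the fingers, on their centre line; the grasp point (between the pads) lies 19 mm behind it; z points along the fingers, y is the line along which they close (so a half turn about z gives the same grasp; the last joint's range is limited). The gripper opens to 85 mm and grips with 20 to 120 N. Pads are 22 mm wide; open, the fingers measure 114 mm over their backs; the gripper's body (76 mm by 85 mm) begins 54 mm behind the grasp point. The pads swing forward as they close: fully open they stand 13 mm farther back than shut.
Start: joints at [-1.231, 0.383, 0.016, 1.37, -0.006, 1.388, -0.046], TCP at [0.245, 0.575, 0.196] pointing down, gripper open.
Joint ranges: [-2.95, 2.95], [-0.25, 2.06], [-1.52, 1.56], [0.18, 2.33], [-1.44, 4.58], [0.02, 2.06], [-3.01, 3.01]. Speed limits (rad/s): [2.39, 2.39, 3.01, 3.01, 3.14, 3.14, 3.14].

INTERFACE

Orientations are given as a unit quaternion [w, x, y, z].
In Python, from plant import robot gives the robot as it stands.
- The arm moves only by the shell command python3 -m crank 'ROWS' [OPENING] [FORCE]. ROWS is JSON, a list of rows, each a list of 4 numbers: the shift along the world's x, y, z in units of 30 mm (1.0 is 30 mm), then the turn about the world's z in degrees. In form: [[x, y, z, twist], ...]. A call has 1 to 8 rows; each row is the pose to reach, as a shift and turn from the pose commanded when the call began; what a row does not reach only later rows make up. A row lasts 1/12 s, in which the tool goes at most 41.7 mm and 7.16 degrees, less where a joint would pass 70% of its speed; a pose out of reach is approached as far as the arm can. A call with a gripper value outside its range is refused whole. OPENING is the opening in per cent of the stroke, from 0 (shut) to 100 (fully open), set as the call begins (- or left out, the last holds). The fingers move at their own pace and stop on an object; FORCE is the grip in N (left out, the last holds). Time passes only in rows, so rows that repeat a pose let the fingers close. It gives the time, the measured TCP pose, the force, the opening and the grip force at its end, in the units of the state.
- robot.get_state(): the state, without advancing time (a new reading comes with each control period).
- robot.grab_frame(name): name is "scene" or "top" or "wrist"; returns a dict with "frame" (480x640x3 uint8, red, green, blue), "mtx" (3x3 intrinsics, pixels), "origin" and "attitude" of the camera in the world. Camera axes: x right, y up, looking along -z (the intrinsics and any distortion apply to the point x, -y, -z); pixel columns grow to the right and rows downward; lengths in m; the calibration is good to about 2 mm. A picture is of the moment at which its call begins. There is no depth.
- robot.hand_in(): hands the job in; it is judged then, once.
The state is a dict: "time_s": time; "q": joint angles; "dq": joint speeds; "effort": joint torques, N m; "eef_pos": TCP position; "ee_rot": TCP orientation; "force": force on the tool from outside, world axes, zero at the start; "wrist_torque": the same for the moment, N m; "width": finger opening in m; "grasp_force": force on a finger pad.
Only numpy, scipy, OpenCV 4.12 (cv2) and the standard library are available. Lean on these libraries where they do the work, as an engineer would, in place of code of your own. Each camera call takes 0.05 s, during which the arm holds its last target. There are 200 camera calls.

TASK

Load the wooden kit tray for a pump service call: set one ribbed cap nut flat in each of the two round dishes, lay the tape roll flat in the low square pan, and stand the oil bottle upright in the tall square sleeve. The two smooth seal rings that lie among them look much like the nuts but are not part of the kit: leave them where they are. Do not tip the bottle over on the way.

Things in the scene. Friction and masses are not known exactly. Their poses are not given: they have to be found in the camera images.
- cap_nut: black ribbed (castellated) cap nut, standing flat: diameter 57 over the ribs, height 34, with an open round hole in the middle of its top; 45 g. Origin: centre of its underside, z up. Can be gripped across the ribs in any direction; gripped by its upper 20, the fingers stay clear of the dish lip. All sizes in mm.
- cap_nut_2: black ribbed (castellated) cap nut, standing flat: diameter 57 over the ribs, height 34, with an open round hole in the middle of its top; 45 g. Origin: centre of its underside, z up. Can be gripped across the ribs in any direction; gripped by its upper 20, the fingers stay clear of the dish lip. The same kind of part as cap_nut; either may go in either dish. All sizes in mm.
- oil_bottle: cream plastic dropper bottle with a red spout, standing upright, 134 tall: round body of diameter 40 up to height 92, neck of diameter 20 from 92 to 112, thin spout above that to 134; 120 g. Origin: centre of its underside, z up. Can be gripped from above by the neck at height about 100 to 105. All sizes in mm.
- tape_roll: black roll of tape lying flat, outer diameter about 60, height 19, with a wide cardboard-lined hole; 50 g. Origin: centre of its underside (within 1), z up. Can be gripped across its outside in any direction; gripped more than 5 above its underside, the fingers stay clear of the pan's lip. All sizes in mm.
- seal_ring_a: look-alike that stays: smooth black round rubber seal ring lying flat, diameter 69, height 27 to 30, with a wide, shallow dished top, closed middle (no through hole) and no ribs. Origin: centre of its underside. All sizes in mm.
- seal_ring_b: look-alike that stays: smooth black round rubber seal ring lying flat, diameter 69, height 27 to 30, with a wide, shallow dished top, closed middle (no through hole) and no ribs. Origin: centre of its underside. All sizes in mm.
- dish_a: grey round dish in the kit tray, the place for one cap nut (the two dishes are alike). Outer diameter 88, inner diameter 80, height 13: floor 3 thick, lip 10 above the floor. Fixed in one of the four cells (2 x 2, centres 94 apart along its x and y, in any order) of the plywood kit tray (204 x 204, rim 12 high). Origin: centre of its underside, 6 above the bench; z up, x and y along the tray's edges. A nut in it stands 9 above the bench. All sizes in mm.
- dish_b: grey round dish in the kit tray, the place for one cap nut (the two dishes are alike). Outer diameter 88, inner diameter 80, height 13: floor 3 thick, lip 10 above the floor. Fixed in one of the four cells (2 x 2, centres 94 apart along its x and y, in any order) of the plywood kit tray (204 x 204, rim 12 high). Origin: centre of its underside, 6 above the bench; z up, x and y along the tray's edges. A nut in it stands 9 above the bench. All sizes in mm.
- sleeve: grey tall square sleeve, fixed in a cell of the kit tray, the place for the oil bottle: open-topped, outer 66 x 66, inner 58 x 58, height 45, floor 4 thick. Origin: centre of its underside, 6 above the bench; z up. A bottle in it stands 10 above the bench. A red air hose hangs 600 above the bench at the tray's left, rising to the right: carry things low there to keep the arm under it. All sizes in mm.
- pan: grey low square pan in the kit tray, the place for the tape roll: outer 88 x 88, inner 80 x 80, height 9: floor 4 thick, lip 5 above the floor. Fixed in one of the four cells (2 x 2, centres 94 apart along its x and y, in any order) of the plywood kit tray (204 x 204, rim 12 high). Origin: centre of its underside, 6 above the bench; z up, x and y along the tray's edges. A roll in it lies 10 above the bench. All sizes in mm.
There are look-alikes about, which are no part of the job. Leave any blue or orange look-alike of the cap_nut_2 alone.

How it is judged:
By the outcome, as a careful person would: the job done as asked, in the order asked, and still so for the second after the job is handed in, with the robot touching nothing.
It also fails if it takes over 96 s, if anything falls off the work surface, if the arm or the gripper's body presses on something with over 40 N, if the wrist force passes 120 N, or if a joint passes its speed limit or range.

## Working session

There is one attempt and no reset: what is moved stays moved. The work goes in short steps, Python scripts to look and compute and a shell command to move; the robot and the scene stay as the last step left them, time stands still between calls to the robot, and variables do not carry over. Pictures are saved under pics/ and viewed, at most 14 in all, crops included, and the job is handed in when it is done.

```bash
mkdir -p pics; ls; python3 - <<'E'
from plant import robot
import cv2
for n in ("scene","top"):
    f=robot.grab_frame(n); cv2.imwrite(f"pics/{n}0.png",f["frame"][...,::-1]); print(n,f["mtx"],f["origin"],f["attitude"],[k for k in f])
s=robot.get_state();print(s["time_s"],s["eef_pos"],s["ee_rot"],s["width"])
E
```

```text
pics
scene [[478.14776417   0.         321.16730163]
 [  0.         478.14776417 237.50328513]
 [  0.           0.           1.        ]] [ 0.04625659 -0.96435101  0.58545565] [ 0.83722586  0.49912568 -0.11744714 -0.19008572] ['frame', 'mtx', 'origin', 'attitude']
top [[439.75321792   0.         314.50319239]
 [  0.         439.75321792 241.87922759]
 [  0.           0.           1.        ]] [ 0.37902483 -0.06136024  0.98754315] [-0.70515133 -0.04581178  0.04079444  0.7063984 ] ['frame', 'mtx', 'origin', 'attitude']
0.1 [0.24479167 0.57451021 0.19477534] [-1.62609379e-04  2.00028101e-01  9.79789767e-01 -8.63428768e-04] 0.08576919924733745
```

View pics/scene0.png

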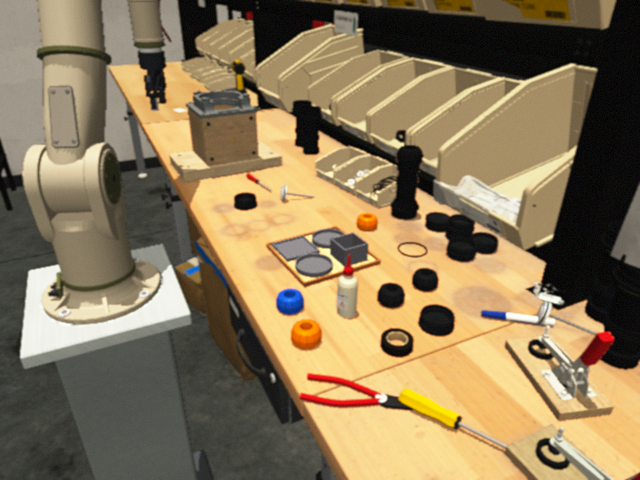

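View pics/top0.png

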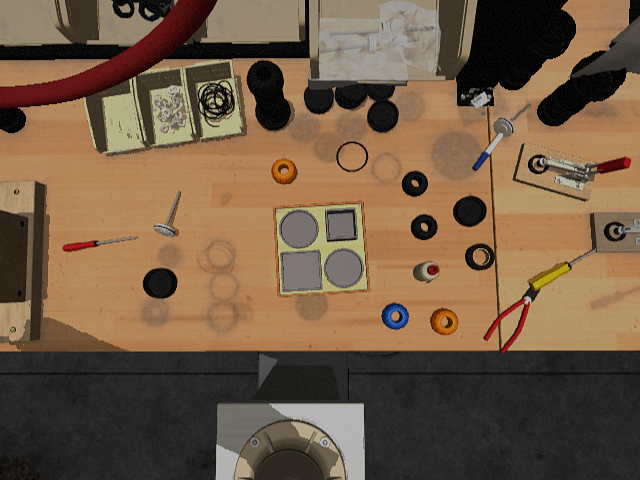

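The scene picture shows the tray at about (323,254), with the bottle at (347,290), nuts at (391,294) and (425,279), tape roll at (397,342), and rings at (436,320) and (245,200). In the top picture the nuts are at (415,183) and (424,227), the tape at (480,257), the bottle at (428,270), and the rings at (470,211) and (160,283). The dishes are at (299,230) and (344,268), the sleeve at (341,225) and the pan at (300,271).

```bash
cat > h.py <<'E'
import numpy as np, cv2
from scipy.spatial.transform import Rotation as R
def rot(f): 
    q=f["attitude"]; return R.from_quat([q[1],q[2],q[3],q[0]]).as_matrix()
def ray(f,uv,z):
    K=f["mtx"]; d=rot(f)@np.array([(uv[0]-K[0,2])/K[0,0],-(uv[1]-K[1,2])/K[1,1],-1]); o=np.array(f["origin"])
    return o+d*(z-o[2])/d[2]
def proj(f,p):
    c=rot(f).T@(np.array(p)-f["origin"]); K=f["mtx"]
    return np.array([K[0,0]*c[0]/-c[2]+K[0,2],K[1,1]*-c[1]/-c[2]+K[1,2]])
def blob(mask,seed,rad=8):
    n,l,st,c=cv2.connectedComponentsWithStats(mask.astype(np.uint8))
    d=np.hypot(*(np.indices(mask.shape)[::-1]-np.array(seed)[:,None,None])); d[l==0]=1e9
    i=np.unravel_index(d.argmin(),d.shape); m=(l==l[i]).astype(np.uint8)
    cs,_=cv2.findContours(m,cv2.RETR_EXTERNAL,cv2.CHAIN_APPROX_NONE)
    return max(cs,key=cv2.contourArea)
E
python3 - <<'E'
from plant import robot
from h import *
f=robot.grab_frame("top"); im=f["frame"]; V=im.max(2).astype(int)
np.set_printoptions(precision=4,suppress=True)
dark=V<75
for n,s,z in (("nut1",(415,183),.017),("nut2",(424,227),.017),("ringA",(470,211),.014),("ringB",(160,283),.014),("tape",(480,257),.0095)):
    c=cv2.convexHull(blob(dark,s)); (x,y),r=cv2.minEnclosingCircle(c); M=cv2.moments(c); u=(M["m10"]/M["m00"],M["m01"]/M["m00"])
    p=ray(f,u,z); print(n,u,p,"diam mm",2*np.sqrt(cv2.contourArea(c)/np.pi)/439.75*(.9875-z)*1e3,"r",np.hypot(*p[:2]))
hsv=cv2.cvtColor(im,cv2.COLOR_RGB2HSV)
grey=(hsv[...,1]<50)&(V>60)&(V<200)
for n,s,z in (("dish1",(299,230),.019),("dish2",(344,268),.019),("pan",(300,271),.015),("sleeve",(341,225),.05)):
    c=blob(grey,s); r=cv2.minAreaRect(c); print(n,r,ray(f,r[0],z))
r=cv2.minAreaRect(blob((hsv[...,0]>22)&(hsv[...,0]<40)&(hsv[...,1]>40)&(V>150),(321,250)));print("tray",r,ray(f,r[0],.012))
red=(hsv[...,1]>150)&((hsv[...,0]<8)|(hsv[...,0]>172))
M=cv2.moments(blob(red,(432,269)));u=(M["m10"]/M["m00"],M["m01"]/M["m00"]);print("spout",u,ray(f,u,.12))
cream=(hsv[...,1]<90)&(V>130)
b=blob(cream,(424,272));print("cream",cv2.boundingRect(b))
print(proj(f,[.245,.575,.196]))
cv2.imwrite("pics/crop.png",cv2.resize(im[160:340,260:510,::-1],None,fx=3.2,fy=3.2,interpolation=cv2.INTER_CUBIC))
E
```

```text
nut1 (414.36826042726346, 183.50423872499152) [ 0.6308 -0.2801  0.017 ] diam mm 55.20857174263711 r 0.6902186583112192
nut2 (423.6086519114688, 226.83668678739102) [ 0.5318 -0.2978  0.017 ] diam mm 55.51661080046065 r 0.6095283489103843
ringA (469.32681017612526, 210.9051967819091) [ 0.5682 -0.4021  0.014 ] diam mm 69.15781230812564 r 0.6961053351874645
ringB (159.71422663358146, 282.89909015715466) [0.4083 0.2878 0.014 ] diam mm 70.9173808931303 r 0.49957818765417916
tape (484.7943925233645, 256.23676012461056) [ 0.4665 -0.4335  0.0095] diam mm 18.355446657006244 r 0.6367844149465329
dish1 ((298.0, 228.5), (37.0, 38.0), 90.0) [ 0.5284 -0.0178  0.019 ]
dish2 ((343.0, 268.0), (38.0, 38.0), 90.0) [ 0.4402 -0.1172  0.019 ]
pan ((300.08599853515625, 271.3331604003906), (40.91493225097656, 40.88274383544922), 86.3086166381836) [ 0.4333 -0.0226  0.015 ]
sleeve ((340.9007873535156, 223.41246032714844), (30.12871551513672, 30.81487464904785), 86.42366790771484) [ 0.5345 -0.1118  0.05  ]
tray ((320.5354309082031, 248.53099060058594), (85.60997009277344, 86.67427062988281), 86.18592071533203) [ 0.4842 -0.0679  0.012 ]
spout (432.7793427230047, 269.5) [ 0.4306 -0.288   0.12  ]
cream (423, 262, 16, 17)
[-43.872  373.2849]
```

View pics/crop.png

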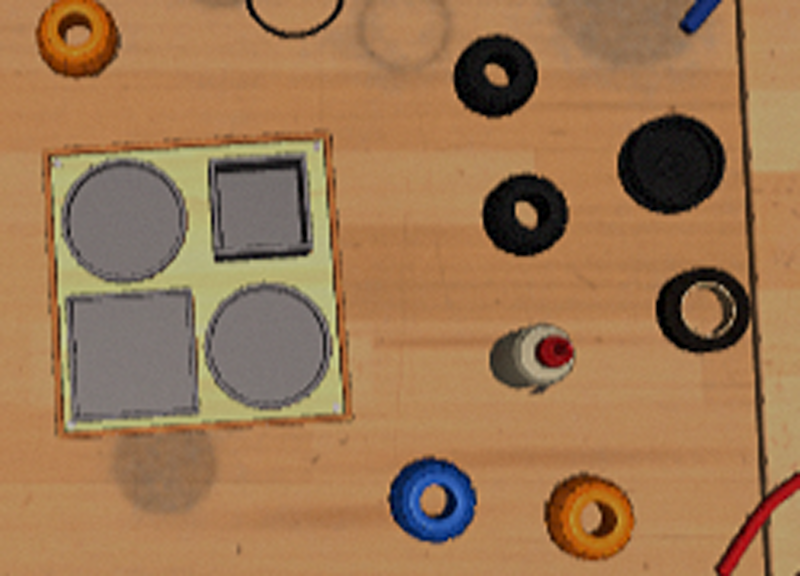

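The crop shows the nuts' open through holes at (496,76) and (525,214), the closed ring at (671,163), the tape centre at (703,310) and the bottle spout at (556,352). The tray cells agree with a centre at (0.484,−0.068) turned about 3.5°. I'm now moving out toward nut 1.

```bash
python3 -m crank '[[1.5,-6.5,1,0],[1.5,-6.5,1,0],[1.5,-6.5,1,0],[1.5,-6.5,1,0],[1.5,-6.5,1,0],[1.5,-6.5,1,0]]' 100 40; python3 -c "
from plant import robot;print(robot.get_state()['q'])"
```

```text
time_s: 0.65
eef_pos: [0.2937, 0.3737, 0.2273]
ee_rot: [0.001, 0.204, 0.979, 0.0]
force: [2.3, 1.0, 1.0]
width: 0.0855
grasp_force: 0.0
[-1.06368079  0.04118654  0.09382886  1.71466481 -0.00235208  1.38462688
  0.18978379]
```

```bash
python3 -m crank '[[5.7,-9.3,-0.7,0],[5.7,-9.3,-0.7,0],[5.7,-9.3,-0.7,0],[5.7,-9.3,-0.7,0],[5.7,-9.3,-0.7,0],[5.7,-9.3,-0.7,0],[5.7,-9.3,-0.7,0],[5.7,-9.3,-0.7,0]]'; python3 -m crank '[[4.5,-10.5,-0.7,0],[4.5,-10.5,-0.7,0],[4.5,-10.5,-0.7,0],[4.5,-10.5,-0.7,0],[4.5,-10.5,-0.7,0],[4.5,-10.5,-0.7,0],[4.5,-10.5,-0.7,0],[4.5,-10.5,-0.7,0]]';  python3 -c "
from plant import robot;print(robot.get_state()['q'])"
```

```text
time_s: 1.32
eef_pos: [0.4618, 0.0981, 0.2046]
ee_rot: [0.0, 0.201, 0.98, -0.0]
force: [0.4, 0.6, -0.1]
width: 0.0859
grasp_force: 0.0
time_s: 1.98
eef_pos: [0.5926, -0.2063, 0.1838]
ee_rot: [-0.0, 0.199, 0.98, 0.0]
force: [0.9, 0.8, 0.6]
width: 0.0854
grasp_force: 0.0
[-0.18005004  0.4496466   0.66382293  1.40459021 -0.27619574  1.38146411
  1.65629441]
```

```bash
python3 - <<'E'
from plant import robot
from h import *
f=robot.grab_frame("wrist"); im=f["frame"]; cv2.imwrite("pics/w1.png",im[...,::-1])
print(f["origin"],robot.get_state()["eef_pos"])
for n,p in dict(nut1=(.6308,-.2801,.034),nut2=(.5318,-.2978,.034),ringA=(.568,-.402,.028),tape=(.465,-.423,.019),bottle=(.431,-.288,.134),sleeve=(.534,-.112,.051)).items(): print(n,proj(f,p))
E
```

```text
[ 0.52012384 -0.17565369  0.36041265] [ 0.59169376 -0.2159108   0.18172667]
nut1 [268.08837185 272.32928457]
nut2 [203.20859381 186.92395143]
ringA [129.90033755 260.39887388]
tape [ 55.81088274 170.71633903]
bottle [76.01632335 47.6958864 ]
sleeve [401.82463528 103.30607056]
```

View pics/w1.png

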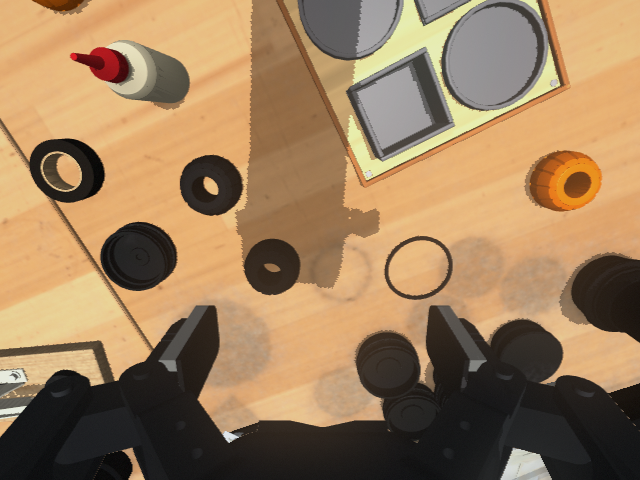

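The wrist view shows nut 1 at (272,267), nut 2 at (211,186), the tape at (66,170), the bottle spout tip at (75,57) and the sleeve at (400,105), all within about 8 px of prediction.

```bash
python3 - <<'E'
from plant import robot
from h import *
np.set_printoptions(precision=4,suppress=True)
f=robot.grab_frame("wrist"); im=f["frame"]; V=im.max(2); print(robot.get_state()["eef_pos"])
for n,s,z in (("nut1",(258,275),.017),("nut2",(195,186),.017),("ringA",(138,256),.014),("tape",(90,160),.0095)):
    c=cv2.convexHull(blob(V<60,s)); e=cv2.minAreaRect(c); M=cv2.moments(c);u=np.array((M["m10"],M["m01"]))/M["m00"]
    print(n,u,e[1],ray(f,u,z))
for n,u,z in (("spout",(75,57),.134),("sleeve top",(400,105),.051)): print(n,ray(f,u,z))
t=robot.grab_frame("top"); print("tape top",ray(t,(479.7,256.9),.0095),"spout tip",ray(t,(434.2,269.6),.134))
E
```

```text
[ 0.5906 -0.2132  0.182 ]
nut1 [281.9046 264.7286] (55.0, 54.0) [ 0.6319 -0.2793  0.017 ]
nut2 [220.3787 182.9144] (60.81117630004883, 58.68986129760742) [ 0.5332 -0.2968  0.017 ]
ringA [148.0229 255.117 ] (66.65641021728516, 71.91875457763672) [ 0.5691 -0.4011  0.014 ]
tape [ 76.1711 168.923 ] (65.24208068847656, 70.3353271484375) [ 0.4665 -0.42    0.0095]
spout [ 0.4334 -0.2992  0.134 ]
sleeve top [ 0.5341 -0.1241  0.051 ]
tape top [ 0.465  -0.4221  0.0095] spout tip [ 0.4296 -0.2871  0.134 ]
```

```bash
python3 -m crank '[[1.33,-2.2,-3.4,0],[1.33,-2.2,-3.4,0],[1.33,-2.2,-3.4,0],[1.33,-2.2,-3.4,0],[1.33,-2.2,-3.4,0],[1.33,-2.2,-3.4,0],[1.33,-2.2,-3.4,0]]'; python3 -c "
from plant import robot
for i in range(3):
  robot.grab_frame('wrist');print(robot.get_state()['eef_pos'])"
```

```text
time_s: 2.72
eef_pos: [0.6334, -0.2695, 0.0849]
ee_rot: [0.002, 0.199, 0.98, 0.0]
force: [-0.2, -0.0, 0.6]
width: 0.0854
grasp_force: 0.0
[ 0.63344065 -0.26956847  0.08518679]
[ 0.63332547 -0.26969226  0.0850971 ]
[ 0.63310647 -0.26987687  0.08479328]
```

```bash
python3 -m crank '[[-0.07,-0.33,-1,0],[-0.07,-0.33,-2,0],[-0.07,-0.33,-2.37,0],[-0.07,-0.33,-2.37,0],[-0.07,-0.33,-2.37,0]]'; python3 -m crank '[[0,0,0,0],[0,0,0,0],[0,0,0,0],[0,0,0,0],[0,0,0,0],[0,0,0,0]]' 20 40
```

```text
time_s: 3.28
eef_pos: [0.6302, -0.28, 0.012]
ee_rot: [0.0, 0.2, 0.98, 0.0]
force: [0.4, -0.3, 0.0]
width: 0.0854
grasp_force: 0.0
time_s: 3.78
eef_pos: [0.63, -0.2808, 0.0115]
ee_rot: [0.0, 0.2, 0.98, -0.0]
force: [-0.2, -0.2, 0.0]
width: 0.0167
grasp_force: 0.0
```

```bash
python3 - <<'E'
from plant import robot
from h import *
w=robot.grab_frame("wrist")["frame"]; s=robot.grab_frame("scene")["frame"]
s=cv2.resize(s[200:360,280:520],None,fx=2.5,fy=2.5)
cv2.imwrite("pics/m.png",cv2.resize(w,(533,400))[...,::-1]); cv2.imwrite("pics/m2.png",s[...,::-1]); print(robot.get_state()["eef_pos"])
E
```

```text
[ 0.62980773 -0.28070011  0.01126851]
```

View pics/m.png

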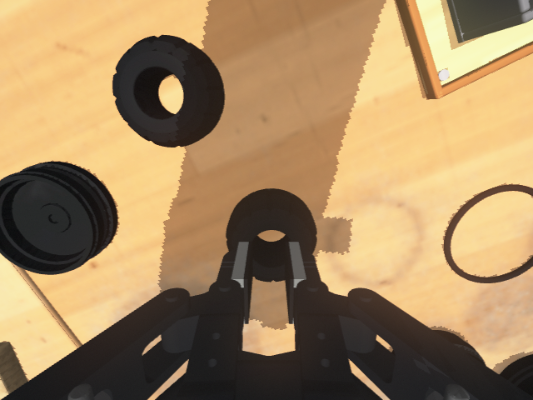

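View pics/m2.png

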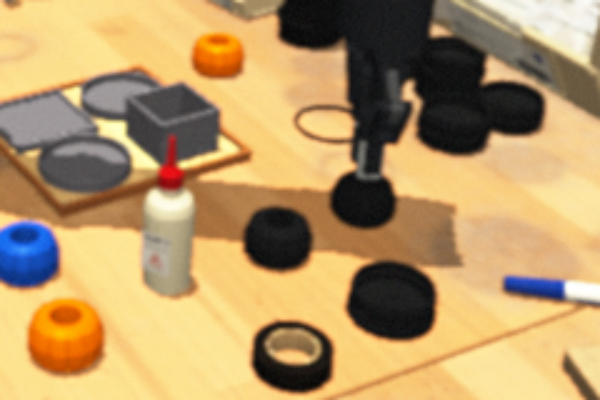

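```bash
python3 - <<'E'
from plant import robot
from h import *
np.set_printoptions(precision=4,suppress=True)
f=robot.grab_frame("wrist"); st=robot.get_state(); im=f["frame"]
p=st["eef_pos"];q=st["ee_rot"];T=R.from_quat([q[1],q[2],q[3],q[0]]).as_matrix()
print(p,f["origin"],T.T@(np.array(f["origin"])-p), rot(f)[:,2])
for dz in (0,-.02,-.04): print(dz,"proj tool axis",proj(f,p+T@[0,0,dz]),proj(f,p+T@[0,.0085,dz]))
print("nut top c",proj(f,[.631,-.28,.034]),"bottom",proj(f,[.631,-.28,0]))
s=robot.grab_frame("scene");print("scene tcp",(proj(s,p)-[280,200])*2.5,"nut top",(proj(s,[.631,-.28,.034])-[280,200])*2.5,st["q"],st["force"],st["width"])
E
```

```text
[ 0.6298 -0.2807  0.0112] [ 0.5573 -0.25    0.1879] [ 0.0788 -0.0001 -0.1767] [-0.2866  0.1216  0.9503]
0 proj tool axis [322.2407 274.8105] [338.2228 274.813 ]
-0.02 proj tool axis [322.259  291.8912] [339.9928 291.8935]
-0.04 proj tool axis [322.2818 313.1771] [342.1985 313.179 ]
nut top c [324.695  296.1187] bottom [324.2827 267.9685]
scene tcp [360.2521 202.7079] nut top [363.748  179.7723] [-0.0039  0.7216  0.5915  1.4059 -0.4173  1.1399  1.8142] [ 0.4139 -0.2033  0.7805] 0.01729245830549035
```

The wrist view shows the closed fingertips at about (323,294) full scale, drawn over the nut. The scene crop shows them ending on the nut's top at (370,178). The fingers closed freely above the nut, so the real tips sit about 22 mm behind the reported TCP. I'll raise, open, and descend in steps while watching the force.

```bash
python3 -m crank '[[0,0,0.5,0],[0,0,0.5,0],[0,0,0.5,0],[0,0,0.5,0],[0,0,0.5,0],[0,0,0.5,0]]' 100 40; python3 -m crank '[[0.03,0.03,-0.4,0],[0.03,0.03,-0.7,0],[0.03,0.03,-0.7,0],[0.03,0.03,-0.7,0]]'; python3 - <<'E'
from plant import robot
from h import *
w=robot.grab_frame("wrist")["frame"]
cv2.imwrite("pics/w3.png",w[150:,...,::-1])
E
```

```text
time_s: 4.48
eef_pos: [0.6295, -0.2805, 0.0255]
ee_rot: [-0.0, 0.2, 0.98, 0.0]
force: [-0.3, 0.6, -0.5]
width: 0.0853
grasp_force: 0.0
time_s: 4.82
eef_pos: [0.6297, -0.2792, 0.0034]
ee_rot: [-0.001, 0.2, 0.98, 0.0]
force: [0.4, 0.2, -0.4]
width: 0.0854
grasp_force: 0.0
```

View pics/w3.png

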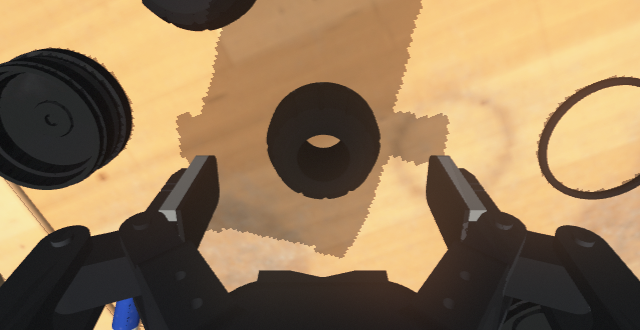

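The view shows the open tips at (210,305) and (437,305), about 40 mm behind the nominal TCP, with the nut centred at (323,290) between them. I'll descend further.

```bash
python3 -m crank '[[0.03,-0.03,-0.2,0],[0.03,-0.03,-0.4,0],[0.03,-0.03,-0.4,0],[0.03,-0.03,-0.4,0]]'; python3 -m crank '[[0,0,0,0],[0,0,0,0],[0,0,0,0],[0,0,0,0],[0,0,0,0],[0,0,0,0]]' 20 40
```

```text
time_s: 5.2
eef_pos: [0.6312, -0.2805, -0.0075]
ee_rot: [-0.001, 0.2, 0.98, 0.0]
force: [0.3, 0.1, 0.1]
width: 0.0856
grasp_force: 0.0
time_s: 5.7
eef_pos: [0.6353, -0.2824, -0.0014]
ee_rot: [0.004, 0.2, 0.98, -0.001]
force: [-2.2, 2.9, 23.1]
width: 0.0173
grasp_force: 11.7
```

Closing rode onto the nut's top with 23 N up, so the tips are about 35 mm behind the reported TCP. I'll lift, open and go deeper.

```bash
python3 -m crank '[[0,0,0.6,0],[0,0,0.6,0],[0,0,0.6,0],[0,0,0.6,0],[0,0,0.6,0],[0,0,0.6,0]]' 100 40; python3 - <<'E'
from plant import robot
from h import *
f=robot.grab_frame("wrist");w=f["frame"]; print(robot.get_state()["eef_pos"])
c=cv2.convexHull(blob(w.max(2)<45,(290,300)));M=cv2.moments(c);u=np.array((M["m10"],M["m01"]))/M["m00"]
print(u,cv2.minAreaRect(c)[1],ray(f,u,.017))
E
```

```text
time_s: 6.2
eef_pos: [0.631, -0.2804, 0.0101]
ee_rot: [-0.001, 0.2, 0.98, 0.0]
force: [-0.0, -0.3, 0.5]
width: 0.0853
grasp_force: 0.0
[ 0.63112698 -0.28043875  0.0102879 ]
[310.5348705  276.57952423] (81.0, 94.0) [ 0.626769   -0.28511443  0.017     ]
```

```bash
python3 -m crank '[[0,0,-0.4,0],[0,0,-0.8,0],[0,0,-0.8,0],[0,0,-0.8,0]]'; python3 -m crank '[[0,0,-0.15,0],[0,0,-0.25,0],[0,0,-0.25,0]]';python3 - <<'E'
from plant import robot
from h import *
w=robot.grab_frame("wrist")["frame"]
cv2.imwrite("pics/w4.png",w[150:,...,::-1])
E
```

```text
time_s: 6.58
eef_pos: [0.6303, -0.2801, -0.0149]
ee_rot: [-0.002, 0.2, 0.98, 0.0]
force: [-0.1, 1.0, -0.1]
width: 0.0852
grasp_force: 0.0
time_s: 6.83
eef_pos: [0.6313, -0.2806, -0.021]
ee_rot: [-0.0, 0.2, 0.98, 0.0]
force: [-0.1, -0.3, -0.4]
width: 0.0856
grasp_force: 0.0
```

View pics/w4.png

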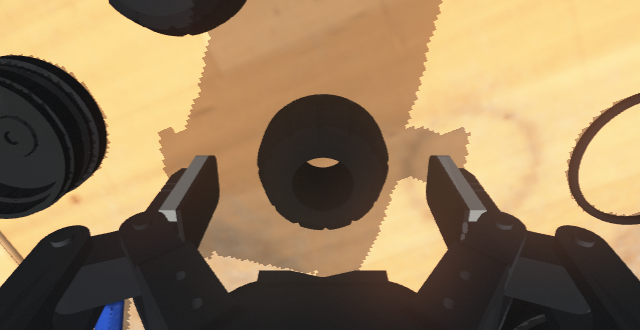

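The nut sits centred between the pads at (323,312), with no contact. Closing.

```bash
python3 -m crank '[[0,0,0,0],[0,0,0,0],[0,0,0,0],[0,0,0,0],[0,0,0,0],[0,0,0,0]]' 45 40
```

```text
time_s: 7.38
eef_pos: [0.6321, -0.2809, -0.0194]
ee_rot: [0.001, 0.2, 0.98, -0.0]
force: [-1.4, 1.2, 6.7]
width: 0.0519
grasp_force: 39.6
```

```bash
python3 -m crank '[[0,0,0.7,0],[0,0,1.7,0],[0,0,2.8,0],[0,0,2.8,0],[0,0,2.8,0]]';python3 - <<'E'
from plant import robot
from h import *
f=robot.grab_frame("wrist");cv2.imwrite("pics/w5.png",f["frame"][150:,...,::-1])
E
```

```text
time_s: 7.8
eef_pos: [0.6331, -0.2817, 0.0663]
ee_rot: [0.002, 0.2, 0.98, -0.0]
force: [-0.0, -0.2, -0.4]
width: 0.0521
grasp_force: 38.9
```

View pics/w5.png

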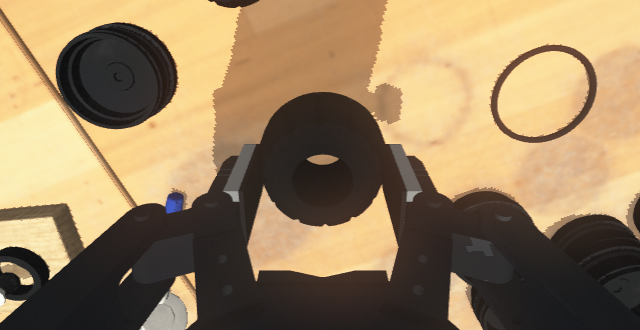

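The nut is held level between the pads at (322,310). I'll carry it to the far-left dish.

```bash
python3 -m crank '[[-3.5,8.8,0,-24],[-3.5,8.8,0,-24],[-3.5,8.8,0,-24],[-3.5,8.8,0,-24],[-3.5,8.8,0,-24],[-3.5,8.8,0,-24],[-3.5,8.8,0,-24],[-3.5,8.8,0,-24]]'; python3 -m crank '[[0,0,0,0],[0,0,0,0]]'; python3 -c "
from plant import robot
s=robot.get_state();print(s['q'],s['eef_pos'])"
```

```text
time_s: 8.52
eef_pos: [0.5231, -0.0076, 0.0614]
ee_rot: [-0.003, 0.395, 0.919, 0.001]
force: [0.9, 0.2, -0.6]
width: 0.0519
grasp_force: 38.9
time_s: 8.68
eef_pos: [0.526, -0.0168, 0.0629]
ee_rot: [-0.001, 0.399, 0.917, -0.001]
force: [-0.3, -0.4, -0.3]
width: 0.0515
grasp_force: 38.9
[-0.64726937  0.34473342  0.74857134  1.84075832 -0.26594858  1.06033282
  0.95367355] [ 0.52598046 -0.01677416  0.06290723]
```

```bash
python3 -m crank '[[0.07,-0.03,-0.8,0],[0.07,-0.03,-1.6,0],[0.07,-0.03,-2.1,0],[0.07,-0.03,-2.3,0],[0.07,-0.03,-2.3,0],[0.07,-0.03,-2.3,0]]'
```

```text
time_s: 9.18
eef_pos: [0.5289, -0.0191, -0.0051]
ee_rot: [0.0, 0.4, 0.916, -0.0]
force: [-0.1, -0.7, -0.7]
width: 0.0522
grasp_force: 38.9
```

```bash
python3 -m crank '[[-0.02,0.02,-0.1,0],[-0.02,0.02,-0.17,0],[-0.02,0.02,-0.17,0]]'; python3 -m crank '[[0,0,0,0],[0,0,0,0],[0,0,0,0]]' 75; python3 -m crank '[[0,0,0.5,0],[0,0,1.5,0],[0,0,2.5,0],[0,0,3.5,0],[0,0,4,0],[0,0,4,0]]'; python3 -m crank '[[0,0,0,0],[0,0,0,0]]' 100;python3 - <<'E'
from plant import robot
from h import *
f=robot.grab_frame("wrist");cv2.imwrite("pics/w6.png",f["frame"][...,::-1]); print(f["origin"])
for n,p in dict(dish1=(.528,-.018,.019),nuttop=(.528,-.018,.043)).items(): print(n,proj(f,p))
E
```

```text
time_s: 9.43
eef_pos: [0.5284, -0.0169, -0.0101]
ee_rot: [0.0, 0.399, 0.917, 0.0]
force: [0.3, 0.7, 0.4]
width: 0.052
grasp_force: 38.9
time_s: 9.68
eef_pos: [0.5283, -0.0169, -0.0101]
ee_rot: [0.0, 0.399, 0.917, 0.0]
force: [-0.2, -0.1, 1.1]
width: 0.0636
grasp_force: 0.0
time_s: 10.18
eef_pos: [0.5307, -0.0172, 0.1136]
ee_rot: [0.003, 0.399, 0.917, 0.002]
force: [0.1, 0.1, -0.3]
width: 0.0639
grasp_force: 0.0
time_s: 10.35
eef_pos: [0.5275, -0.0168, 0.1088]
ee_rot: [-0.001, 0.399, 0.917, -0.0]
force: [0.5, 0.1, -0.7]
width: 0.0848
grasp_force: 0.0
[0.47425181 0.04104115 0.28551494]
dish1 [321.0281203  228.67040705]
nuttop [320.9237313  238.43217746]
```

View pics/w6.png

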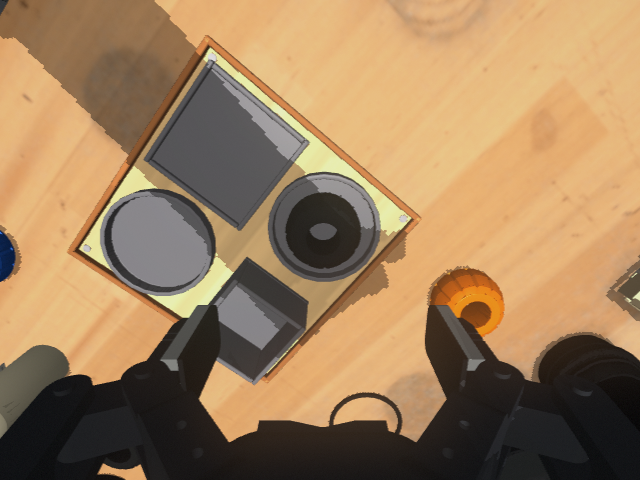

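The nut sits flat and centred in the dish at (322,229). Next is nut 2.

```bash
python3 -m crank '[[0.17,-9.33,0,0],[0.17,-9.33,0,0],[0.17,-9.33,0,0],[0.17,-9.33,0,0],[0.17,-9.33,0,0],[0.17,-9.33,0,0],[0.17,-9.33,0,0],[0.17,-9.33,0,0]]'; python3 -m crank '[[0,0,0,0],[0,0,0,0]]';python3 - <<'E'
from plant import robot
from h import *
f=robot.grab_frame("wrist");w=f["frame"]; print(robot.get_state()["eef_pos"])
c=cv2.convexHull(blob(w.max(2)<60,proj(f,[.5325,-.297,.03])+[0,12]));M=cv2.moments(c);u=np.array((M["m10"],M["m01"]))/M["m00"]
print(u,cv2.minAreaRect(c)[1],ray(f,u,.017),ray(f,u,.02))
hsv=cv2.cvtColor(w,cv2.COLOR_RGB2HSV); red=(hsv[...,1]>150)&((hsv[...,0]<8)|(hsv[...,0]>172))
n,l,st,ce=cv2.connectedComponentsWithStats(red.astype(np.uint8)); print([(a[:5],b) for a,b in zip(st,ce) if 60<a[4]<50000])
E
```

```text
time_s: 11.07
eef_pos: [0.5293, -0.3054, 0.1085]
ee_rot: [-0.001, 0.404, 0.915, -0.003]
force: [-1.2, -0.4, 0.9]
width: 0.0856
grasp_force: 0.0
time_s: 11.23
eef_pos: [0.5327, -0.2962, 0.1081]
ee_rot: [-0.001, 0.399, 0.917, 0.0]
force: [0.5, -0.5, -0.4]
width: 0.0852
grasp_force: 0.0
[ 0.53321726 -0.29532013  0.1083864 ]
[320.92657838 227.68655084] (72.73237609863281, 71.46746063232422) [ 0.53267822 -0.29714304  0.017     ] [ 0.53208407 -0.29648717  0.02      ]
[(array([ 144,  116,   61,   43, 1802], dtype=int32), array([177.86736959, 136.96836848])), (array([  0, 191,  15,  95, 939], dtype=int32), array([  5.32481363, 246.40894569]))]
```

```bash
python3 -m crank '[[0,-0.05,-1.2,0],[0,-0.05,-2.4,0],[0,-0.05,-3.5,0],[0,-0.05,-4.1,0],[0,-0.05,-4.3,0],[0,-0.05,-4.3,0],[0,-0.05,-4.3,0]]'; python3 -m crank '[[0,0,0,0],[0,0,0,0],[0,0,0,0],[0,0,0,0],[0,0,0,0],[0,0,0,0]]' 45 40;  python3 -m crank '[[0,0,0.7,0],[0,0,1.7,0],[0,0,2.8,0],[0,0,2.8,0],[0,0,2.8,0]]'
```

```text
time_s: 11.87
eef_pos: [0.5341, -0.2978, -0.0185]
ee_rot: [0.0, 0.399, 0.917, 0.0]
force: [0.7, -0.1, 0.4]
width: 0.0852
grasp_force: 0.0
time_s: 12.37
eef_pos: [0.5343, -0.2988, -0.0174]
ee_rot: [0.001, 0.399, 0.917, 0.0]
force: [-3.2, 1.6, 9.1]
width: 0.05
grasp_force: 38.9
time_s: 12.78
eef_pos: [0.5348, -0.2995, 0.0674]
ee_rot: [0.003, 0.399, 0.917, 0.0]
force: [-0.0, 0.1, -1.0]
width: 0.0497
grasp_force: 38.8
```

```bash
python3 -m crank '[[0,1.3,0,0],[0,2.6,0,0],[0,3.9,0,0],[-0.9,4.7,0,0],[-1.8,5.5,0,0],[-2.6,6.0,0,0],[-3.13,6.07,0,0],[-3.13,6.07,0,0]]'; python3 -m crank '[[0,0,0,0],[0,0,0,0]]'
```

```text
time_s: 13.45
eef_pos: [0.4354, -0.1144, 0.0632]
ee_rot: [-0.002, 0.399, 0.917, 0.001]
force: [1.0, 0.0, 0.2]
width: 0.0499
grasp_force: 38.9
time_s: 13.62
eef_pos: [0.4398, -0.1162, 0.0646]
ee_rot: [0.0, 0.399, 0.917, 0.0]
force: [0.1, 1.1, 0.6]
width: 0.0496
grasp_force: 38.9
```

```bash
python3 -m crank '[[0,-0.04,-0.8,0],[0,-0.04,-1.6,0],[0,-0.04,-2.2,0],[0,-0.04,-2.45,0],[0,-0.04,-2.45,0],[0,-0.04,-2.45,0]]'; python3 -m crank '[[0,0,0,0],[0,0,0,0],[0,0,0,0]]' 75; python3 -m crank '[[0,0,0.5,0],[0,0,1.5,0],[0,0,2.5,0],[0,0,3.5,0],[0,0,4,0],[0,0,4,0]]'; python3 -m crank '[[0,0,0,0],[0,0,0,0]]' 100;python3 - <<'E'
from plant import robot
from h import *
f=robot.grab_frame("wrist");cv2.imwrite("pics/w7.png",cv2.resize(f["frame"],(480,360))[...,::-1]); print(f["origin"])
for n,p in dict(dish2=(.440,-.1175,.019),nuttop=(.440,-.1175,.043)).items(): print(n,proj(f,p)*.75)
E
```

```text
time_s: 14.12
eef_pos: [0.4394, -0.1186, -0.0088]
ee_rot: [-0.001, 0.4, 0.916, -0.001]
force: [-3.3, -0.2, 7.5]
width: 0.0501
grasp_force: 50.4
time_s: 14.37
eef_pos: [0.4398, -0.118, -0.0089]
ee_rot: [0.0, 0.4, 0.917, -0.0]
force: [-0.2, -0.4, -0.4]
width: 0.0641
grasp_force: 0.0
time_s: 14.87
eef_pos: [0.442, -0.1181, 0.1146]
ee_rot: [0.003, 0.399, 0.917, 0.001]
force: [0.7, 0.3, 0.6]
width: 0.0638
grasp_force: 0.0
time_s: 15.03
eef_pos: [0.4389, -0.1172, 0.1104]
ee_rot: [-0.0, 0.399, 0.917, -0.0]
force: [-0.2, 0.0, 0.4]
width: 0.0846
grasp_force: 0.0
[ 0.38560785 -0.05943646  0.28705963]
dish2 [241.83599759 170.780095  ]
nuttop [241.85701134 178.00088076]
```

View pics/w7.png

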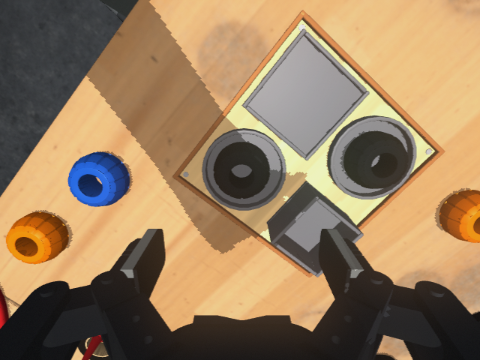

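Both nuts are seated, at (242,170) and (372,160) in the reduced picture. Next is the tape roll.

```bash
python3 -m crank '[[1,-0.9,0.3,0],[2,-1.9,0.5,0],[3,-2.8,0.5,0],[3,-4.1,0.5,0],[3,-5.4,0.5,0],[3,-6.7,0.5,0],[3,-8,0.5,0],[3,-8,0.5,0]]'; python3 -m crank '[[-1,-1,0,0],[-2.1,-2.1,-0.5,0],[-2.1,-2.1,-0.5,0],[-2.1,-2.1,-0.5,0],[-2.1,-2.1,-0.5,0]]';python3 - <<'E'
from plant import robot
from h import *
f=robot.grab_frame("wrist");w=f["frame"]; print(robot.get_state()["eef_pos"])
c=cv2.convexHull(blob(w.max(2)<60,proj(f,[.466,-.421,.01])+[0,30]));M=cv2.moments(c);u=np.array((M["m10"],M["m01"]))/M["m00"]
print(u,cv2.minAreaRect(c)[1],ray(f,u,.0095))
hsv=cv2.cvtColor(w,cv2.COLOR_RGB2HSV); red=(hsv[...,1]>150)&((hsv[...,0]<8)|(hsv[...,0]>172))
n,l,st,ce=cv2.connectedComponentsWithStats(red.astype(np.uint8)); print([(a[:5],b) for a,b in zip(st,ce) if 60<a[4]<50000])
E
```

```text
time_s: 15.75
eef_pos: [0.5238, -0.3674, 0.1242]
ee_rot: [-0.001, 0.405, 0.914, -0.003]
force: [-1.7, -0.7, 0.9]
width: 0.0854
grasp_force: 0.0
time_s: 16.17
eef_pos: [0.4649, -0.4207, 0.1094]
ee_rot: [-0.001, 0.401, 0.916, 0.0]
force: [1.2, 0.1, -0.1]
width: 0.0855
grasp_force: 0.0
[ 0.46636276 -0.41975872  0.10980318]
[323.94172494 224.91234691] (76.0, 74.0) [ 0.46685615 -0.42019194  0.0095    ]
[(array([ 433,    9,   63,   54, 2232], dtype=int32), array([460.08870968,  34.31182796])), (array([ 125,   60,   42,  175, 2396], dtype=int32), array([152.16861436, 141.91777963])), (array([  65,   71,   84,  165, 2543], dtype=int32), array([101.39559575, 149.86394023]))]
```

```bash
python3 -m crank '[[0,0,-1.2,0],[0,0,-2.4,0],[0,0,-3.5,0],[0,0,-4.2,0],[0,0,-4.4,0],[0,0,-4.4,0]]'; python3 -m crank '[[0,0,-0.1,0],[0,0,-0.2,0],[0,0,-0.3,0],[0,0,-0.3,0]]'; python3 - <<'E'
from plant import robot
from h import *
f=robot.grab_frame("wrist");cv2.imwrite("pics/w8.png",cv2.resize(f["frame"][100:],None,fx=.8,fy=.8)[...,::-1])
E
```

```text
time_s: 16.72
eef_pos: [0.4664, -0.4183, -0.023]
ee_rot: [-0.002, 0.398, 0.917, 0.001]
force: [-0.4, -0.1, 0.1]
width: 0.0854
grasp_force: 0.0
time_s: 17.05
eef_pos: [0.4668, -0.4207, -0.0293]
ee_rot: [0.001, 0.399, 0.917, -0.0]
force: [-0.2, 0.1, 0.1]
width: 0.0856
grasp_force: 0.0
```

View pics/w8.png

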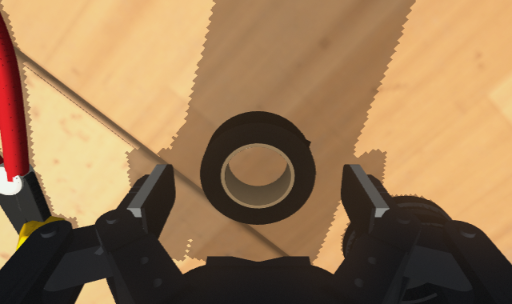

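The roll is centred between the pads at (258,168). I'll go 5 mm lower and close.

```bash
python3 -m crank '[[0,0,-0.1,0],[0,0,-0.17,0],[0,0,-0.17,0]]';  python3 -m crank '[[0,0,0,0],[0,0,0,0],[0,0,0,0],[0,0,0,0],[0,0,0,0],[0,0,0,0]]' 50 30
```

```text
time_s: 17.35
eef_pos: [0.4662, -0.4203, -0.0354]
ee_rot: [-0.0, 0.399, 0.917, 0.0]
force: [0.2, 0.5, 0.2]
width: 0.0854
grasp_force: 0.0
time_s: 17.85
eef_pos: [0.4664, -0.4208, -0.0346]
ee_rot: [0.0, 0.399, 0.917, -0.0]
force: [-0.8, -0.3, 4.3]
width: 0.0582
grasp_force: 32.5
```

```bash
python3 -m crank '[[0,0,1,0],[0,0,2,0],[0,0,3,0],[0.9,1,3,0],[1.8,2,3,0],[2.2,3.2,3,0],[2.2,4.5,3,0],[2.2,5.8,3,0]]'; python3 -m crank '[[-0.3,1.3,0,5],[-0.8,2.5,0,5],[-1.3,3.7,0,5],[-1.8,4.9,0,5],[-2.3,6.1,0,5],[-2.8,7.2,0,5],[-3.27,7.44,0,5],[-3.27,7.44,0,5]]'; python3 -m crank '[[0,0,0,0],[0,0,0,0]]'
```

```text
time_s: 18.52
eef_pos: [0.5327, -0.2445, 0.0544]
ee_rot: [-0.0, 0.399, 0.917, -0.0]
force: [0.0, 0.3, -0.4]
width: 0.0578
grasp_force: 32.7
time_s: 19.18
eef_pos: [0.4313, -0.0199, 0.0542]
ee_rot: [-0.002, 0.357, 0.934, 0.001]
force: [-0.1, 0.3, 0.2]
width: 0.0577
grasp_force: 32.7
time_s: 19.35
eef_pos: [0.4348, -0.0237, 0.0552]
ee_rot: [0.0, 0.359, 0.933, 0.0]
force: [-1.1, -0.5, -0.7]
width: 0.0578
grasp_force: 32.7
```

```bash
python3 -m crank '[[0,0,-0.8,0],[0,0,-1.6,0],[0,0,-2.2,0],[0,0,-2.5,0],[0,0,-2.65,0],[0,0,-2.65,0]]'; python3 -m crank '[[0,0,0,0],[0,0,0,0],[0,0,0,0]]' 74; python3 -m crank '[[0,0,0.5,0],[0,0,1.5,0],[0,0,2.5,0],[0,0,3.5,0],[0,0,4.5,0],[0,0,4.5,0]]'; python3 -m crank '[[0,0,0,0],[0,0,0,0]]' 100;python3 - <<'E'
from plant import robot
from h import *
f=robot.grab_frame("wrist");cv2.imwrite("pics/w9.png",cv2.resize(f["frame"],(480,360))[...,::-1])
E
```

```text
time_s: 19.85
eef_pos: [0.4344, -0.025, -0.0247]
ee_rot: [-0.0, 0.36, 0.933, -0.001]
force: [0.3, 0.5, -0.4]
width: 0.0581
grasp_force: 33.9
time_s: 20.1
eef_pos: [0.435, -0.0235, -0.0239]
ee_rot: [0.001, 0.359, 0.933, 0.0]
force: [1.4, -0.4, -1.2]
width: 0.0629
grasp_force: 0.0
time_s: 20.6
eef_pos: [0.4378, -0.0235, 0.1158]
ee_rot: [0.003, 0.359, 0.933, 0.003]
force: [1.3, -0.2, 0.5]
width: 0.0632
grasp_force: 0.0
time_s: 20.77
eef_pos: [0.4341, -0.0229, 0.1104]
ee_rot: [-0.0, 0.359, 0.933, 0.001]
force: [0.2, 0.8, -0.3]
width: 0.0842
grasp_force: 0.0
```

View pics/w9.png

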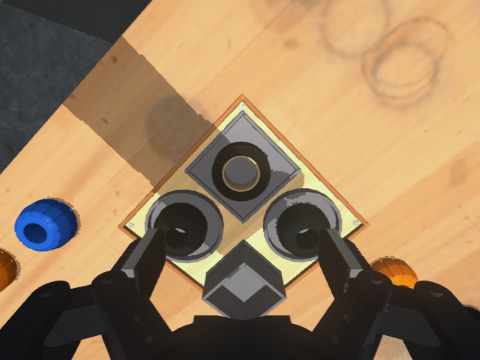

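The roll lies flat and centred in the pan at (241,170), with both nuts in their dishes. Now the bottle: I'll move above it and work out the gripper's geometry.

```bash
python3 -m crank '[[-0.13,-1.2,1,0],[-0.13,-8.8,1.7,0],[-0.13,-8.8,1.7,0],[-0.13,-8.8,1.7,0],[-0.13,-8.8,1.7,0],[-0.13,-8.8,1.7,0],[-0.13,-8.8,1.7,0],[-0.13,-8.8,1.7,0]]'; python3 -m crank '[[0,0,0,0],[0,0,0,0],[0,0,0,0]]';python3 - <<'E'
from plant import robot
from h import *
np.set_printoptions(precision=4,suppress=True)
def redc(f,s,far=90):
    hsv=cv2.cvtColor(f["frame"],cv2.COLOR_RGB2HSV); red=(hsv[...,1]>140)&((hsv[...,0]<8)|(hsv[...,0]>172))
    c=blob(red,s); print("red rect",cv2.boundingRect(c),cv2.minAreaRect(c)); M=cv2.moments(c); return np.array((M["m10"],M["m01"]))/M["m00"],c
f=robot.grab_frame("wrist");st=robot.get_state();p=np.array(st["eef_pos"]);q=st["ee_rot"];T=R.from_quat([q[1],q[2],q[3],q[0]]).as_matrix();print(p)
for z in (.073,.09,.108): print("body",z,proj(f,p+T@[.038,0,-z]),proj(f,p+T@[.0425,0,-z]))
for z in (.013,.03,.047): print("tip",z,proj(f,p+T@[.011,-.0425,-z]),proj(f,p+T@[-.011,-.0425,-z]))
uw,c=redc(f,proj(f,[.431,-.287,.12])); t=robot.grab_frame("top"); ut,c2=redc(t,(432.8,269.5)); s=robot.grab_frame("scene"); us,c3=redc(s,proj(s,[.431,-.287,.12]))
print(uw,ut,us)
fr=[(f,uw),(t,ut),(s,us)]
for sel in ((0,1),(1,2),(0,2),(0,1,2)):
    A=np.zeros((3,3));b=np.zeros(3)
    for i in sel:
        g,u=fr[i]; o=np.array(g["origin"]); d=ray(g,u,0)-o; d/=np.linalg.norm(d); P=np.eye(3)-np.outer(d,d); A+=P;b+=P@o
    print(sel,np.linalg.solve(A,b))
cv2.imwrite("pics/w10.png",np.vstack([cv2.resize(f["frame"],(480,360)),cv2.resize(s["frame"][220:340,290:450],(480,240),interpolation=cv2.INTER_CUBIC)[:240]])[:600,:,::-1])
E
```

```text
time_s: 21.48
eef_pos: [0.4273, -0.2942, 0.1609]
ee_rot: [-0.001, 0.363, 0.932, -0.003]
force: [-0.2, 0.6, 0.4]
width: 0.0856
grasp_force: 0.0
time_s: 21.73
eef_pos: [0.4304, -0.2857, 0.1606]
ee_rot: [-0.001, 0.358, 0.934, 0.0]
force: [-0.2, -0.5, -0.2]
width: 0.0855
grasp_force: 0.0
[ 0.4307 -0.2856  0.1608]
body 0.073 [322.1785 259.1233] [322.1728 245.2729]
body 0.09 [322.1845 282.9745] [322.1778 267.0847]
body 0.108 [322.1934 319.0453] [322.1854 300.2526]
tip 0.013 [235.0018 265.5342] [238.2721 305.7846]
tip 0.03 [226.212  280.2926] [230.1585 323.8327]
tip 0.047 [215.4502 298.3622] [220.307  345.7467]
red rect (303, 231, 28, 39) ((316.5000305175781, 247.50003051757812), (31.11269760131836, 32.52690887451172), 45.0)
red rect (427, 265, 12, 10) ((432.5000305175781, 269.5000305175781), (10.28591251373291, 9.391485214233398), 26.56505012512207)
red rect (343, 255, 11, 21) ((349.50946044921875, 265.71697998046875), (9.065794944763184, 20.329362869262695), 15.945395469665527)
[316.6515 247.663 ] [432.589  269.5342] [347.963  268.2399]
(0, 1) [ 0.4314 -0.2914  0.105 ]
(1, 2) [ 0.4317 -0.2921  0.1031]
(0, 2) [ 0.432  -0.2918  0.1029]
(0, 1, 2) [ 0.4318 -0.292   0.103 ]
```

View pics/w10.png

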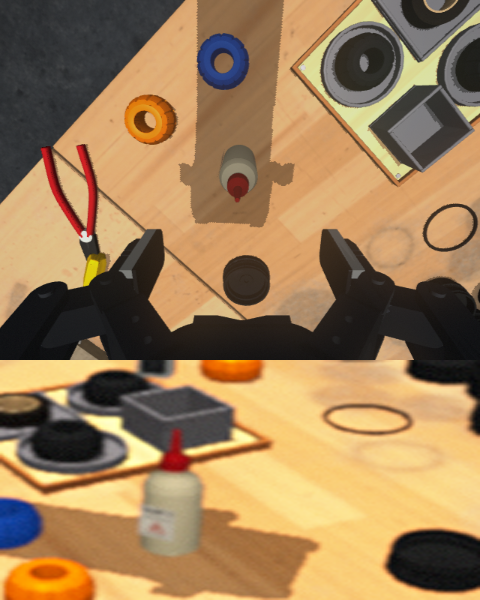

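The wrist view shows the red cap at (237,185) and the scene crop shows the bottle upright at (172,510). All three views put the neck at (0.432,−0.292,0.103). The open tips match 47 mm behind TCP and the body is more than 108 mm behind, so there is clearance over the spout.

```bash
python3 -m crank '[[0.04,-0.2,-0.1,0],[0.04,-0.2,-1,0],[0.04,-0.2,-2,0],[0.04,-0.2,-2.8,0],[0.04,-0.2,-3.28,0],[0.04,-0.2,-3.28,0],[0.04,-0.2,-3.28,0]]';  python3 -m crank '[[0,0,0,0],[0,0,0,0],[0,0,0,0],[0,0,0,0],[0,0,0,0],[0,0,0,0],[0,0,0,0],[0,0,0,0]]' 10 30
```

```text
time_s: 22.47
eef_pos: [0.4314, -0.2925, 0.063]
ee_rot: [-0.001, 0.359, 0.934, 0.0]
force: [-0.5, -0.2, 1.3]
width: 0.0856
grasp_force: 0.0
time_s: 23.13
eef_pos: [0.432, -0.2936, 0.0635]
ee_rot: [0.001, 0.359, 0.933, -0.0]
force: [0.6, 0.6, 4.6]
width: 0.0169
grasp_force: 29.4
```

```bash
python3 -m crank '[[0,0,0.2,0],[0,0,0.6,0],[0,0,1.2,0],[0,0,1.8,0],[0,0,2.4,0],[0,0,2.7,0],[0,0,2.7,0],[0,0,2.7,0]]' 10 40; python3 - <<'E'
from plant import robot
from h import *
s=robot.grab_frame("scene");st=robot.get_state();p=np.array(st["eef_pos"]);print(p,st["width"],st["grasp_force"])
w=s["frame"];hsv=cv2.cvtColor(w,cv2.COLOR_RGB2HSV);a=proj(s,[p[0],p[1],p[2]-.005]);print("expect body mid",a,"base",proj(s,[p[0],p[1],.081]))
m=(hsv[...,1]<95)&(w.max(2)>110)&(abs(hsv[...,0].astype(int)-25)<18)
c=blob(m,a);print(cv2.minAreaRect(c),cv2.boundingRect(c))
f=robot.grab_frame("wrist");cv2.imwrite("pics/w11.png",f["frame"][...,::-1])
E
```

```text
time_s: 23.8
eef_pos: [0.4317, -0.2932, 0.1442]
ee_rot: [0.0, 0.359, 0.933, 0.0]
force: [-0.4, -0.4, -1.8]
width: 0.0162
grasp_force: 38.9
[ 0.43122996 -0.29284261  0.14347576] 0.016210135648310108 38.89508428343106
expect body mid [348.49814047 252.3675135 ] base [347.4813368  278.24934929]
((341.2422790527344, 261.86309814453125), (43.88251876831055, 43.34474563598633), 75.46554565429688) (315, 239, 46, 44)
```

```bash
python3 -m crank '[[0.25,0.45,0,0],[0.75,1.3,0,0],[1.25,2.2,0,0],[1.75,3.1,0,0],[2.25,4,0,0],[2.75,4.8,0,0],[3.1,5.5,0,0],[3.4,6,0,0]]'; python3 -m crank '[[0,0.03,0,0],[0,0.03,0,0],[0,0.03,0,0],[0,0.03,0,0],[0,0.03,0,0],[0,0.03,0,0]]'; python3 - <<'E'
from plant import robot
from h import *
np.set_printoptions(precision=4,suppress=True)
s=robot.grab_frame("scene");p=np.array(robot.get_state()["eef_pos"]);print(p)
w=s["frame"];hsv=cv2.cvtColor(w,cv2.COLOR_RGB2HSV)
print("axis base/top",proj(s,[p[0],p[1],p[2]-.063]),proj(s,[p[0],p[1],p[2]+.028]))
for z in (-.055,-.035,-.015,.005,.02):
    a=proj(s,[p[0],p[1],p[2]+z]); r=int(round(a[1])); x0=int(a[0])-22
    print(z,a,[(int(h),int(S),int(v)) for h,S,v in hsv[r,x0:x0+45:3]])
E
```

```text
time_s: 24.57
eef_pos: [0.5338, -0.1104, 0.1427]
ee_rot: [-0.001, 0.358, 0.934, -0.0]
force: [0.8, 0.4, -1.2]
width: 0.0163
grasp_force: 38.9
time_s: 25.07
eef_pos: [0.5331, -0.1134, 0.1442]
ee_rot: [0.0, 0.36, 0.933, 0.0]
force: [-0.2, 0.1, -1.4]
width: 0.0161
grasp_force: 38.9
[ 0.5332 -0.1132  0.1442]
axis base/top [349.0395 229.0384] [350.4609 192.4662]
-0.055 [349.1599 225.9387] [(13, 78, 23), (9, 66, 27), (14, 142, 99), (14, 164, 223), (18, 141, 247), (21, 71, 136), (22, 68, 161), (21, 66, 169), (22, 71, 166), (22, 70, 154), (13, 120, 134), (12, 255, 183), (12, 255, 197), (13, 255, 217), (12, 255, 208)]
-0.035 [349.4648 218.0946] [(20, 133, 249), (19, 136, 249), (19, 132, 248), (19, 132, 249), (17, 127, 245), (20, 36, 184), (10, 71, 172), (20, 36, 178), (22, 63, 175), (21, 67, 159), (13, 123, 164), (17, 255, 253), (19, 255, 254), (19, 255, 252), (18, 255, 253)]
-0.015 [349.7751 210.1125] [(18, 137, 246), (19, 138, 247), (19, 137, 248), (19, 133, 249), (19, 119, 248), (21, 39, 157), (20, 50, 167), (20, 64, 175), (22, 71, 176), (22, 70, 168), (18, 94, 162), (19, 124, 250), (18, 131, 245), (18, 138, 242), (17, 139, 243)]
0.005 [350.0908 201.9887] [(20, 120, 250), (20, 118, 250), (21, 116, 250), (20, 123, 249), (17, 129, 241), (22, 68, 162), (22, 71, 190), (23, 67, 202), (22, 67, 194), (22, 67, 184), (16, 103, 183), (17, 133, 241), (15, 145, 232), (13, 131, 170), (17, 70, 105)]
0.02 [350.3313 195.8006] [(21, 116, 250), (20, 116, 249), (20, 119, 249), (20, 122, 249), (20, 119, 250), (16, 119, 233), (22, 68, 172), (22, 66, 186), (21, 68, 180), (20, 83, 156), (18, 106, 128), (21, 44, 110), (20, 77, 136), (20, 92, 222), (19, 90, 216)]
```

The bottle hangs vertical: its columns run about 343–358 at every height, against an axis near 350. Lowering it into the sleeve.

```bash
python3 -m crank '[[0.02,0.04,-0.3,0],[0.02,0.04,-0.8,0],[0.02,0.04,-1.3,0],[0.02,0.04,-1.7,0],[0.02,0.04,-2.05,0],[0.02,0.04,-2.2,0],[0.02,0.04,-2.2,0],[0.02,0.04,-2.2,0]]'; python3 -m crank '[[0,0,-0.07,0],[0,0,-0.15,0],[0,0,-0.15,0],[0,0,-0.15,0]]'
```

```text
time_s: 25.78
eef_pos: [0.5342, -0.1115, 0.0782]
ee_rot: [0.0, 0.359, 0.933, -0.0]
force: [-0.7, 0.0, -0.8]
width: 0.0164
grasp_force: 38.9
time_s: 26.12
eef_pos: [0.5343, -0.1112, 0.0738]
ee_rot: [0.0, 0.359, 0.933, 0.0]
force: [0.3, 0.0, -1.5]
width: 0.0164
grasp_force: 38.9
```

```bash
python3 -m crank '[[0,0,-0.04,0],[0,0,-0.07,0],[0,0,-0.07,0],[0,0,-0.07,0]]'; python3 -m crank '[[0,0,0,0],[0,0,0,0],[0,0,0,0],[0,0,0,0],[0,0,0,0],[0,0,0,0],[0,0,0,0]]' 90; python3 -m crank '[[0,0,0.3,0],[0,0,0.9,0],[0,0,1.7,0],[0,0,2.7,0],[0,0,3.7,0],[0,0,4,0],[0,0,4,0]]'; python3 - <<'E'
from plant import robot
from h import *
np.set_printoptions(precision=4,suppress=True)
out=[]
for n in ("top","scene","wrist"):
    g=robot.grab_frame(n);hsv=cv2.cvtColor(g["frame"],cv2.COLOR_RGB2HSV); red=(hsv[...,1]>140)&((hsv[...,0]<8)|(hsv[...,0]>172))
    a=proj(g,[.534,-.112,.113]);c=blob(red,a);M=cv2.moments(c);u=np.array((M["m10"],M["m01"]))/M["m00"];print(n,a,u,cv2.boundingRect(c),ray(g,u,.113))
E
```

```text
time_s: 26.45
eef_pos: [0.5358, -0.1121, 0.0735]
ee_rot: [0.002, 0.359, 0.933, 0.0]
force: [-2.3, -0.8, 12.5]
width: 0.0158
grasp_force: 40.8
time_s: 27.03
eef_pos: [0.534, -0.1112, 0.0714]
ee_rot: [-0.0, 0.359, 0.933, -0.0]
force: [0.2, 0.1, 0.3]
width: 0.0769
grasp_force: 0.0
time_s: 27.62
eef_pos: [0.5357, -0.112, 0.1947]
ee_rot: [0.002, 0.359, 0.933, 0.001]
force: [1.1, -0.8, -0.5]
width: 0.0765
grasp_force: 0.0
top [342.6383 218.5576] [nan nan] (279, 167, 1, 1) [nan nan nan]
scene [349.5679 216.3088] [349.1361 216.8231] (346, 206, 7, 17) [ 0.5318 -0.1139  0.113 ]
wrist [320.6457 232.2722] [322.994  230.7179] (310, 216, 27, 33) [ 0.5343 -0.1099  0.113 ]<stdin>:7: RuntimeWarning: invalid value encountered in divide
```

```bash
python3 -c "
from plant import robot
print(robot.hand_in())"
```

```text
the job is handed in; nothing more can be done
None
```

The kit tray is loaded and handed in at about 28 s of the 96 s: both cap nuts are in the dishes, the tape roll is in the pan and the bottle is upright in the sleeve; neither seal ring was gripped or moved on purpose, though I did not re-measure them at the end.

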